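# Set the coat buttons on the foam figure and press one with the sprung presser

## Robot

A 6-joint arm with a two-finger parallel gripper is mounted at the origin on the work surface. World frame = base frame: x ahead of the robot, y to its left, z up, the work surface at z = 0. Lengths are in m, angles in rad, forces in N, time in s.
With the tool pointing down it reaches from about 0.35 to 0.975 m from the base axis. Payload 4.9 kg.
Tool frame: the origin (TCP) lies at the very end of the fingers, on their centre line; the grasp point (between the pads) lies manip.grip_point_offset behind it (manip.grip_point_offset is the distance from the TCP to the grasp point, in m); z points along the fingers, y is the line along which they close (so a half turn about z gives the same grasp; the last joint's range is limited). The gripper opens to 85 mm and grips with 20 to 120 N. Pads are 22 mm wide; open, the fingers measure 114 mm over their backs; the gripper's body (76 mm by 85 mm) begins 54 mm behind the grasp point. The pads swing forward as they close: fully open they stand 13 mm farther back than shut.
Start: joints at [0.988, 0.053, 1.613, -0, 1.476, -0.119], TCP at [0.28, 0.559, 0.231] pointing down, gripper open.
Joint ranges: [-3.01, 3.01], [-1.01, 2.22], [0.06, 2.58], [-1.02, 4.17], [0.09, 2.62], [-3.14, 3.14]. Speed limits (rad/s): [2.57, 2.57, 3.14, 3.14, 3.14, 3.14].

## Interface

Orientations are given as a unit quaternion [w, x, y, z].
In Python, from plant import manip gives the robot as it stands.
- The arm moves only by the shell command python3 -m crank 'ROWS' [OPENING]. ROWS is JSON, a list of rows, each an object of numbers: "x", "y", "z": the shift along the tool's x, y, z in cm; "turn": the turn about the tool's z in rad. In form: [{"x": .., "y": .., "z": .., "turn": ..}, ...]. A call has 1 to 5 rows; each row shifts and turns the commanded pose from where the row before left it, along the tool's axes as they then stand; what a row does not reach is not made up. A row lasts 1/10 s, in which the tool goes at most 50 mm and 8.59 degrees, less where a joint would pass 70% of its speed; a pose out of reach is approached as far as the arm can. A call with a gripper value outside its range is refused whole. OPENING is the opening in per cent of the stroke, from 0 (shut) to 100 (fully open), set as the call begins (- or left out, the last holds). The fingers move at their own pace and stop on an object; the grip force is fixed at half the most. Time passes only in rows, so rows that do not move let the fingers close. It gives the time, the measured TCP pose, the force, the opening and the grip force at its end, in the units of the state.
- manip.state(): the state, without advancing time (a new reading comes with each control period).
- manip.grab_frame(name): name is "scene" or "top"; returns (picture, depth): 420x560x3 uint8, red, green, blue; 420x560 float32, m along the optical axis (not along the pixel's ray), 0 where there is no reading.
- manip.camera_model(name): a dict with "mtx" (3x3 intrinsics, pixels), "k1" (the pictures are not rectified: a ray, as slopes to the right and down, at radius r is drawn at 1 + k1 r^2 times it, then the intrinsics apply), "world_to_cam" (4x4, takes a point from world to camera coordinates). Camera axes: x right, y down, z forward; pixel columns grow to the right and rows downward; lengths in m; the calibration is good to about 2 mm. A picture is of the moment at which its call begins. camera_model takes no time and is no camera call.
- manip.job_done(): hands the job in; it is judged then, once.
The state is a dict: "time": time; "joint_pos": joint angles; "joint_vel": joint speeds; "joint_efforts": joint torques, N m; "tool_pos": TCP position; "tool_rot": TCP orientation; "contact_force": force on the tool from outside, world axes, zero at the start; "ft_torque": the same for the moment, N m; "gripper_width": opening from 0.0 (shut) to 1.0 (fully open); "grasp_force": force on a finger pad.
Only numpy, scipy, OpenCV 4.12 (cv2) and the standard library are available. Lean on these libraries where they do the work, as an engineer would, in place of code of your own. Each camera call takes 0.05 s, during which the arm holds its last target. There are 200 camera calls.

## Task

Drop the two round wooden buttons into the pockets of their size in the foam figure's coat, so that each lies flat on its pocket's floor and is let go. Then lift the sprung presser out of its stand and hold it upright on the dark dot of the larger button, pressing gently so that its foot is pushed in about half-way, never bottoming hard; keep it so for three seconds and finish still holding it there, pressed. Leave the other things where they are.

Things in the scene. Friction and masses are not known exactly. Their poses are not given: they have to be found in the camera images.
- figure: foam figure of a girl lying face up, fixed to the table, 34 to 40 mm thick (the skirt 37 mm), about 0.45 m long and 0.19 m wide; the coat is the 160 x 120 mm middle part, 40 mm thick. Origin on the table under the middle of the coat, x towards the head, z up. The two round pockets lie on its middle line 72 mm apart
- pocket_large (a point): centre of the mouth of the larger pocket in the coat, level with the coat's top face (40 mm above the table), towards the skirt; 44 mm across, 7 mm deep, chamfered rim, flat floor; axes as the figure's
- pocket_small (a point): centre of the mouth of the smaller pocket in the coat, level with the coat's top face (40 mm above the table), towards the head; 34 mm across, 7 mm deep, chamfered rim, flat floor; axes as the figure's
- mat: flat grey felt-covered board 250 x 110 x 4 mm, fixed to the table on one side of the figure or the other; origin under its centre, x along its length. The two buttons and a square wooden toggle lie on it in a row along x, in any order, about 85 mm apart
- button_large_center (a point): centre (half-way up) of the larger round wooden button, 40 mm across, 12 mm thick, with an 8 mm dark dot in the middle of its upper face; z up. Seated in its pocket it stands 5 mm proud of the coat
- button_small_center (a point): centre (half-way up) of the smaller round wooden button, 30 mm across, 12 mm thick, same dark dot; z up. Seated it stands 5 mm proud of the coat
- stand: wooden block 75 x 75 x 60 mm, fixed to the table on the other side from the mat, with a 22 mm hole in its top, 52 mm deep, in which the presser hangs by its collar; origin under its centre
- presser_grip (a point): middle of the presser's round wooden handle, 26 mm across and 70 mm long (35 mm above and below this point), z along the tool, up. Below the handle come a steel collar (36 mm across, 6 mm thick, rests on the stand's top, so this point starts 101 mm above the table), a steel nose 18 mm across, and a flat round rubber foot 14 mm across whose underside is 86 mm below this point when not pushed in. The tool weighs about 90 g
- presser_tip (a point): centre of the underside of the presser's sprung foot
- presser_foot (a joint): how far the presser's sprung foot is pushed into its nose: 0 = fully out, 0.014 m = bottomed. The spring pushes with about 0.8 N at 0, plus 0.4 N for every mm (about 3.6 N half-way, 6.4 N at the bottom)
- toggle: square wooden toggle, 34 x 34 x 12 mm, on the grey board beside the buttons; bystander, origin under its centre
- jar_lid: black flat jar lid, 60 mm across, 12 mm high, near the stand; bystander, origin under its centre
- offcut: wooden offcut block 50 x 35 x 20 mm near the stand; bystander, origin under its centre
- stick: flat wooden craft stick 18 x 100 x 4 mm lying across the figure's skirt; bystander, origin under its centre
- jar_tall: paint jar 71 mm across, 95 mm tall; bystander, origin under its centre
- jar_squat: paint jar 83 mm across, 70 mm tall; bystander, origin under its centre
- paint_bottle: paint bottle 60 mm across, 170 mm tall; bystander, origin under its centre
- cup: glass cup, 72 mm across, 60 mm tall, with a handle; bystander, origin under its centre
Things that resemble listed ones, but are neither listed nor needed, are in the scene too. What is shaped like the part that bears button_large_center but pink or turquoise is not meant. Leave any purple or turquoise look-alike of the part that bears presser_grip alone.

How it is judged:
By the outcome, as a careful person would: the job done as asked, in the order asked, and still so for the second after the job is handed in, while the arm keeps its last pose, push and grip.
It also fails if it takes over 72 s, if anything falls off the work surface, if the arm or the gripper's body presses on something with over 40 N, if the wrist force passes 120 N, or if a joint passes its speed limit or range.

## Working session

There is one attempt and no reset: what is moved stays moved. The work goes in short steps, Python scripts to look and compute and a shell command to move; the robot and the scene stay as the last step left them, time stands still between calls to the robot, and variables do not carry over. Pictures are saved under pics/ and viewed, at most 10 in all, crops included, and the job is handed in when it is done.

```bash
mkdir -p pics
cat > h.py <<'E'
import numpy as np, cv2
from plant import manip
def grab(n,save=None):
    p,d=manip.grab_frame(n)
    if save: cv2.imwrite('pics/'+save,cv2.cvtColor(p,cv2.COLOR_RGB2BGR))
    np.savez('/tmp/'+n+'.npz',p=p,d=d); return p,d
def ray(n,u,v):
    m=manip.camera_model(n);K=np.array(m['mtx']);T=np.array(m['world_to_cam'])
    xd=np.linalg.solve(K,[u,v,1])[:2]; x=xd.copy()
    for _ in range(20): x=xd/(1+m['k1']*(x@x))
    R=T[:3,:3];o=-R.T@T[:3,3];return o,R.T@np.array([x[0],x[1],1])
def onz(n,u,v,z):
    o,d=ray(n,u,v);return o+d*(z-o[2])/d[2]
def proj(n,P):
    m=manip.camera_model(n);K=np.array(m['mtx']);T=np.array(m['world_to_cam'])
    c=T[:3,:3]@np.array(P)+T[:3,3];x=c[:2]/c[2];x=x*(1+m['k1']*(x@x));return (K@[x[0],x[1],1])[:2]
E
python3 - <<'E'
from h import *
for n in('top','scene'):
    grab(n,n+'0.png'); m=manip.camera_model(n); T=np.array(m['world_to_cam']);print(n,-T[:3,:3].T@T[:3,3],T[:3,:3].round(2).tolist(),m['mtx'],m['k1'])
s=manip.state();print(manip.grip_point_offset,s)
E
```

```text
top [0.42474793 0.01334051 1.445012  ] [[0.02, -1.0, 0.02], [-1.0, -0.02, -0.08], [0.08, -0.02, -1.0]] [[457.09546891   0.         280.63915836]
 [  0.         457.09546891 211.13401981]
 [  0.           0.           1.        ]] -0.015594606522902755
scene [1.67949256 0.32201029 1.10862572] [[-0.26, 0.97, -0.02], [0.64, 0.15, -0.76], [-0.73, -0.21, -0.65]] [[531.03454594   0.         289.46638376]
 [  0.         531.03454594 205.03030974]
 [  0.           0.           1.        ]] -0.15863409072929402
0.0187 {'time': 0.1, 'joint_pos': array([ 9.88006247e-01,  5.32687494e-02,  1.61415295e+00,  2.05303407e-05,
        1.47598344e+00, -1.18968875e-01]), 'joint_vel': array([ 8.37682171e-04, -2.79297527e-03, -2.69544864e-03,  5.84887884e-05,
       -1.57551914e-04,  4.19938696e-04]), 'joint_efforts': array([ 6.17915866e-04, -3.94897056e+01, -3.71364391e+01, -1.08870984e-04,
        3.88134373e-03, -1.53490737e-05]), 'tool_pos': array([0.27927425, 0.5585121 , 0.23020188]), 'tool_rot': array([-3.21092229e-04,  2.29838256e-01,  9.73228419e-01, -8.47512223e-04]), 'contact_force': array([ 1.0151222 , -0.3722339 ,  0.88857418]), 'ft_torque': array([0.04083106, 0.01409751, 0.04586128]), 'grasp_force': 0.0, 'gripper_width': 1.0012148714112847}
```

View pics/top0.png

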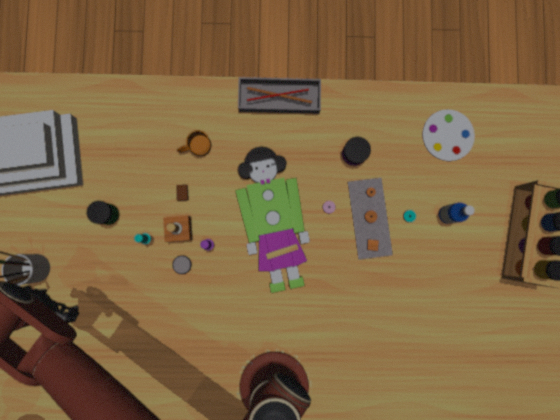

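View pics/scene0.png

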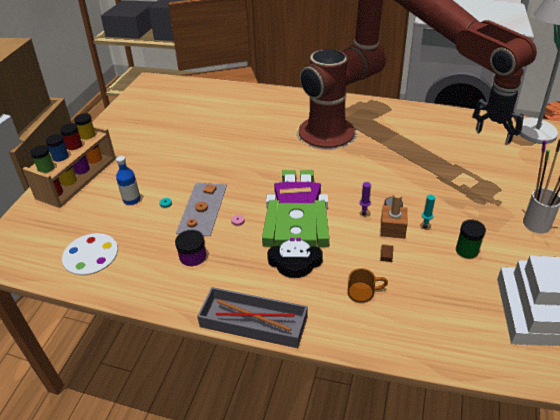

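Both views show the same layout. Pixels below are from the top view.
- **Large button:** could be the orange-wood disc on the mat (370,216), the pink ring (329,208), the turquoise ring (409,216) or the small disc (371,192). I choose (370,216).
- **Small button:** (371,192). The square at (373,245) is the toggle.
- **Presser:** could be the wooden one in the stand (174,228), the turquoise one (143,239) or the purple one (207,244). I choose the wooden one in the stand.
- **Pockets:** large at (273,217), small at (268,195).

I'll check these in one close crop.

Run:
```python
from h import *
z=np.load('/tmp/top.npz');p=z['p'];s=np.load('/tmp/scene.npz')['p']
c=[cv2.resize(a,(400,300),interpolation=cv2.INTER_CUBIC) for a in (p[175:265,330:450],p[175:265,215:335],p[195:285,125:245],s[180:270,340:460])]
o=np.vstack([np.hstack(c[:2]),np.hstack(c[2:])]);cv2.imwrite('pics/crop1.png',cv2.cvtColor(cv2.convertScaleAbs(o,alpha=1.6),cv2.COLOR_RGB2BGR))
hsv=cv2.cvtColor(p,cv2.COLOR_RGB2HSV)
def blobs(mask,x0,x1,y0,y1,z,mn=15):
    n,l,st,ce=cv2.connectedComponentsWithStats(mask[y0:y1,x0:x1].astype(np.uint8),connectivity=4)
    for i in range(1,n):
        if st[i,4]>=mn:
            u,v=ce[i]+[x0,y0];print(st[i].tolist(),(round(u,1),round(v,1)),onz('top',u,v,z).round(4))
H,S,V=[hsv[...,i].astype(int) for i in range(3)]
print('mat items');blobs((S>110),350,392,180,258,.016)
print('pockets');blobs((S<90)&(V>90),255,285,188,228,.04)
g=((H>35)&(H<60)&(S>120)).astype(np.uint8);g[:,:225]=0;g[:,315:]=0;g[250:]=0
print('coat',cv2.minAreaRect(cv2.findNonZero(g)))
m=((S<70)).astype(np.uint8);m[:,:345]=0;m[:,396:]=0;m[:175]=0;m[262:]=0
r=cv2.minAreaRect(max(cv2.findContours(m,0,2)[0],key=cv2.contourArea));print('mat',r,[onz('top',*q,.004).round(3).tolist() for q in cv2.boxPoints(r)])
print(V[216,255:292],S[216,255:292])
```

```text
mat items
[33, 0, 9, 61, 283] (np.float64(388.4), np.float64(200.3)) [ 0.5839 -0.3511  0.016 ]
[17, 8, 8, 9, 60] (np.float64(370.6), np.float64(191.8)) [ 0.61   -0.2945  0.016 ]
[0, 28, 8, 50, 199] (np.float64(352.1), np.float64(239.7)) [ 0.4575 -0.2364  0.016 ]
[15, 31, 12, 12, 115] (np.float64(370.5), np.float64(216.3)) [ 0.5321 -0.2943  0.016 ]
[18, 60, 11, 11, 105] (np.float64(372.6), np.float64(244.7)) [ 0.4431 -0.3012  0.016 ]
[30, 76, 12, 2, 16] (np.float64(386.5), np.float64(256.8)) [ 0.4063 -0.3449  0.016 ]
pockets
[7, 1, 12, 12, 109] (np.float64(267.7), np.float64(194.8)) [0.591  0.0302 0.04  ]
[10, 23, 15, 14, 173] (np.float64(272.5), np.float64(217.5)) [0.5209 0.0141 0.04  ]
coat ((270.3077087402344, 208.53846740722656), (56.481449127197266, 61.580467224121094), 78.69007110595703)
mat ((369.6470947265625, 217.97940063476562), (78.69255828857422, 34.24602127075195), 82.03038787841797) [[0.643, -0.222, 0.004], [0.661, -0.331, 0.004], [0.413, -0.366, 0.004], [0.397, -0.258, 0.004]]
[145 145 144 142 145 145 145 145 143 138 124 130 145 152 152 154 153 150
 151 153 151 151 152 143 125 122 137 142 145 143 146 145 144 145 142 142
 147] [132 132 135 135 132 128 132 127 130 133  95  29  11  12  10  10   8  10
  12  13   5  10  10   9  33 107 134 127 132 132 131 128 126 132 131 131
 130]
```

View pics/crop1.png

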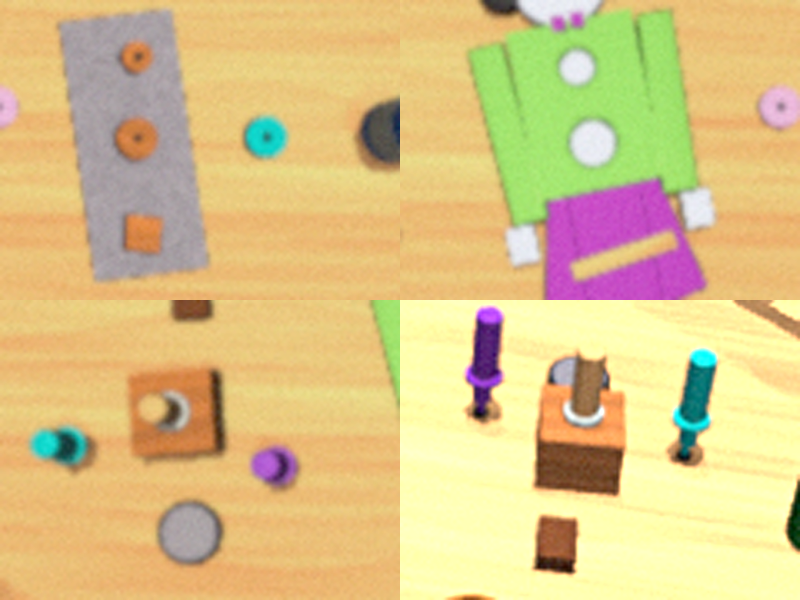

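The crop confirms the choice: two orange-wood discs and the square toggle on the mat, a wooden handle in the stand, and the purple, turquoise and pink items left alone. I'll start moving, first turning so that tool y is world y.

```bash
python3 -m crank '[{"turn":-0.14},{"turn":-0.14},{"turn":-0.14},{"turn":-0.044},{"y":-4}]' && python3 -m crank '[{"x":-1.5,"y":-4.8},{"x":-1.5,"y":-4.8},{"x":-1.5,"y":-4.8},{"x":-1.5,"y":-4.8},{"x":-1.5,"y":-4.8}]' && python3 -m crank '[{"x":-1.5,"y":-4.8},{"x":-1.5,"y":-4.8},{"x":-1.5,"y":-4.8},{"x":-1.5,"y":-4.8},{"x":-1.5,"y":-4.8}]'
```

```text
schema error: expected keys x, y, z, turn
```

All keys are required in every row.

```bash
python3 -m crank '[{"x":0,"y":0,"z":0,"turn":-0.14},{"x":0,"y":0,"z":0,"turn":-0.14},{"x":0,"y":0,"z":0,"turn":-0.14},{"x":0,"y":0,"z":0,"turn":-0.044},{"x":0,"y":-4,"z":0,"turn":0}]' && python3 -m crank '[{"x":-1.5,"y":-4.6,"z":0,"turn":0},{"x":-1.5,"y":-4.6,"z":0,"turn":0},{"x":-1.5,"y":-4.6,"z":0,"turn":0},{"x":-1.5,"y":-4.6,"z":0,"turn":0},{"x":-1.5,"y":-4.6,"z":0,"turn":0}]' && python3 -m crank '[{"x":-1.5,"y":-4.6,"z":0,"turn":0},{"x":-1.5,"y":-4.6,"z":0,"turn":0},{"x":-1.5,"y":-4.6,"z":0,"turn":0},{"x":-1.5,"y":-4.6,"z":0,"turn":0},{"x":-1.5,"y":-4.6,"z":0,"turn":0}]'
```

```text
time: 0.6
tool_pos: [0.2793, 0.5203, 0.2297]
tool_rot: [-0.001, -0.002, 1.0, -0.0]
contact_force: [-0.1, 0.1, -0.4]
gripper_width: 0.997
grasp_force: 0.0
time: 1.1
tool_pos: [0.3545, 0.2871, 0.2308]
tool_rot: [-0.0, -0.0, 1.0, -0.0]
contact_force: [1.3, 0.2, -0.1]
gripper_width: 0.999
grasp_force: 0.0
time: 1.6
tool_pos: [0.4296, 0.0571, 0.2311]
tool_rot: [0.0, -0.0, 1.0, 0.0]
contact_force: [1.3, 0.6, -0.5]
gripper_width: 1.001
grasp_force: 0.0
```

```bash
python3 -m crank '[{"x":-1.3,"y":-4.4,"z":0,"turn":0},{"x":-1.3,"y":-4.4,"z":0,"turn":0},{"x":-1.3,"y":-4.4,"z":0,"turn":0},{"x":-1.3,"y":-4.4,"z":0,"turn":0},{"x":-1.3,"y":-4.4,"z":0,"turn":0}]' >/dev/null && python3 -m crank '[{"x":-1.3,"y":-4.4,"z":0,"turn":0},{"x":-1.2,"y":-4.4,"z":0,"turn":0},{"x":-1.2,"y":-4.3,"z":0,"turn":0},{"x":0,"y":0,"z":4.5,"turn":0},{"x":0,"y":0,"z":4.5,"turn":0}]' 75 && python3 -m crank '[{"x":0,"y":0,"z":4.5,"turn":0},{"x":0,"y":0,"z":4.0,"turn":0},{"x":0,"y":0,"z":3.0,"turn":0},{"x":0,"y":0,"z":1.5,"turn":0},{"x":0,"y":0,"z":0,"turn":0}]'
```

```text
time: 2.6
tool_pos: [0.5327, -0.2943, 0.1416]
tool_rot: [0.002, 0.001, 1.0, -0.001]
contact_force: [0.4, 0.5, -1.3]
gripper_width: 0.754
grasp_force: 0.0
time: 3.1
tool_pos: [0.5299, -0.2906, 0.0084]
tool_rot: [-0.002, -0.0, 1.0, 0.002]
contact_force: [-0.5, -0.2, 0.9]
gripper_width: 0.751
grasp_force: 0.0
```

```bash
python3 -m crank '[{"x":0,"y":0,"z":0,"turn":0},{"x":0,"y":0,"z":0,"turn":0}]';  python3 -m crank '[{"x":0,"y":0,"z":0,"turn":0},{"x":0,"y":0,"z":0,"turn":0},{"x":0,"y":0,"z":0,"turn":0},{"x":0,"y":0,"z":0,"turn":0},{"x":0,"y":0,"z":0,"turn":0}]' 0
```

```text
time: 3.3
tool_pos: [0.5334, -0.2931, 0.0139]
tool_rot: [0.002, -0.0, 1.0, -0.001]
contact_force: [-0.7, -0.6, -0.2]
gripper_width: 0.753
grasp_force: 0.0
time: 3.8
tool_pos: [0.5351, -0.2935, 0.016]
tool_rot: [0.003, -0.0, 1.0, -0.002]
contact_force: [0.4, 3.2, 12.2]
gripper_width: -0.0
grasp_force: 6.2
```

The fingers shut on top of the button, so the grip was too high. I'll reopen, go lower and grip again.

```bash
python3 -m crank '[{"x":0,"y":0,"z":-2,"turn":0},{"x":0,"y":0,"z":0,"turn":0},{"x":0,"y":0,"z":0,"turn":0},{"x":0,"y":0,"z":0,"turn":0},{"x":0,"y":0,"z":0,"turn":0}]' 75;python3 - <<'E'
from h import *
p,d=grab('top');hsv=cv2.cvtColor(p,cv2.COLOR_RGB2HSV);cv2.imwrite('pics/c2.png',cv2.cvtColor(cv2.resize(cv2.convertScaleAbs(p[175:265,330:450],alpha=1.6),(800,600),interpolation=2),4))
E
python3 -m crank '[{"x":0,"y":0,"z":0,"turn":0}]'
```

```text
time: 4.3
tool_pos: [0.531, -0.2915, 0.0301]
tool_rot: [-0.001, -0.0, 1.0, 0.001]
contact_force: [-0.1, 0.0, -0.6]
gripper_width: 0.75
grasp_force: 0.0
time: 4.45
tool_pos: [0.5313, -0.2917, 0.0305]
tool_rot: [-0.001, -0.0, 1.0, 0.0]
contact_force: [0.0, 0.6, -0.2]
gripper_width: 0.752
grasp_force: 0.0
```

View pics/c2.png

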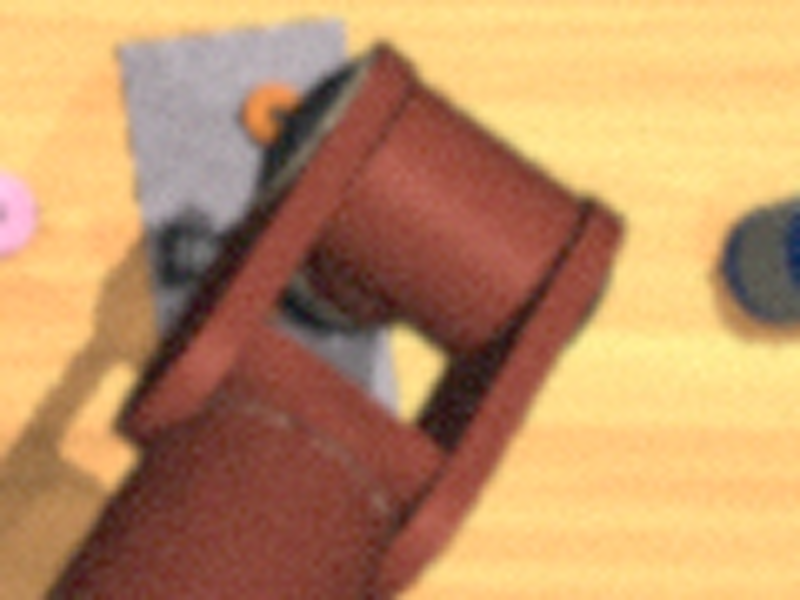

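The arm hides the large button from above; only the small button shows, at about (270,112) in the crop. I'll lower and grip.

```bash
python3 -m crank '[{"x":-0.1,"y":-0.25,"z":1.2,"turn":0},{"x":0,"y":0,"z":1.0,"turn":0},{"x":0,"y":0,"z":0,"turn":0},{"x":0,"y":0,"z":0,"turn":0}]'; python3 -m crank '[{"x":0,"y":0,"z":0,"turn":0},{"x":0,"y":0,"z":0,"turn":0},{"x":0,"y":0,"z":0,"turn":0},{"x":0,"y":0,"z":0,"turn":0},{"x":0,"y":0,"z":0,"turn":0}]' 20
```

```text
time: 4.85
tool_pos: [0.5321, -0.2941, 0.0082]
tool_rot: [-0.001, -0.0, 1.0, 0.001]
contact_force: [0.8, -0.2, 0.7]
gripper_width: 0.746
grasp_force: 0.0
time: 5.35
tool_pos: [0.5334, -0.295, 0.0103]
tool_rot: [0.001, -0.0, 1.0, -0.001]
contact_force: [-0.7, -0.2, 5.5]
gripper_width: 0.425
grasp_force: 60.2
```

```bash
python3 -c "
from plant import manip;s=manip.state();print(s['joint_pos'],s['tool_pos'],s['tool_rot'])"; python3 -m crank '[{"x":0,"y":0,"z":0,"turn":0},{"x":0,"y":0,"z":0,"turn":0},{"x":0,"y":0,"z":0,"turn":0}]' 62
```

```text
[-6.27137887e-01  2.46811932e-01  1.79421818e+00  3.46357134e-05
  1.09876748e+00 -2.19817498e+00] [ 0.53343787 -0.29495553  0.01032352] [ 7.35733740e-04 -1.12521288e-04  9.99999591e-01 -5.14291624e-04]
time: 5.65
tool_pos: [0.5323, -0.2941, 0.0086]
tool_rot: [-0.0, -0.0, 1.0, 0.0]
contact_force: [0.3, -0.3, 0.5]
gripper_width: 0.617
grasp_force: 0.0
```

```bash
python3 -m crank '[{"x":0,"y":0,"z":0,"turn":0.14},{"x":0,"y":0,"z":0,"turn":0.14},{"x":0,"y":0,"z":0,"turn":0.14},{"x":0,"y":0,"z":0,"turn":0.14},{"x":0,"y":0,"z":0,"turn":0.14}]' >/dev/null; python3 -m crank '[{"x":0,"y":0,"z":0,"turn":0.14},{"x":0,"y":0,"z":0,"turn":0.14},{"x":0,"y":0,"z":0,"turn":0.14},{"x":0,"y":0,"z":0,"turn":0.14},{"x":0,"y":0,"z":0,"turn":0.14}]'; python3 -m crank '[{"x":0,"y":0,"z":0,"turn":0.14},{"x":0,"y":0,"z":0,"turn":0.031},{"x":0,"y":0,"z":0,"turn":0},{"x":0,"y":0,"z":0,"turn":0}]';  python3 -m crank '[{"x":0,"y":0,"z":0,"turn":0},{"x":0,"y":0,"z":0,"turn":0},{"x":0,"y":0,"z":0,"turn":0},{"x":0,"y":0,"z":0,"turn":0}]' 20
```

```text
time: 6.65
tool_pos: [0.5324, -0.2943, 0.0088]
tool_rot: [-0.0, 0.646, 0.763, -0.0]
contact_force: [0.2, 0.7, 1.0]
gripper_width: 0.619
grasp_force: 0.0
time: 7.05
tool_pos: [0.5326, -0.2943, 0.009]
tool_rot: [-0.0, 0.707, 0.707, -0.0]
contact_force: [-0.6, -0.6, 0.1]
gripper_width: 0.619
grasp_force: 0.0
time: 7.45
tool_pos: [0.5331, -0.2947, 0.0098]
tool_rot: [0.0, 0.707, 0.707, 0.0]
contact_force: [-0.5, -0.6, 2.6]
gripper_width: 0.425
grasp_force: 60.1
```

The button is centred both ways, and the robot and camera agree to about 0.5 mm. Next I'll lift and carry it to the large pocket.

```bash
python3 -m crank '[{"x":0,"y":0,"z":-2,"turn":0},{"x":0,"y":0,"z":-4,"turn":0},{"x":2,"y":0,"z":-3,"turn":0},{"x":4,"y":-0.2,"z":0,"turn":0},{"x":4,"y":-0.2,"z":0,"turn":0}]'; python3 -m crank '[{"x":4,"y":-0.2,"z":0,"turn":0},{"x":4,"y":-0.2,"z":0,"turn":0},{"x":4,"y":-0.2,"z":0,"turn":0},{"x":4,"y":-0.2,"z":0,"turn":0},{"x":3,"y":0,"z":0,"turn":0}]';python3 -m crank '[{"x":1.5,"y":0,"z":0,"turn":0},{"x":0,"y":0,"z":0,"turn":0},{"x":0,"y":0,"z":0,"turn":0},{"x":0,"y":0,"z":0,"turn":0}]'
```

```text
time: 7.95
tool_pos: [0.5294, -0.1943, 0.1009]
tool_rot: [0.001, 0.708, 0.707, 0.001]
contact_force: [-0.8, 0.4, 0.0]
gripper_width: 0.426
grasp_force: 60.0
time: 8.45
tool_pos: [0.5198, -0.0023, 0.0988]
tool_rot: [-0.0, 0.707, 0.707, -0.0]
contact_force: [0.6, -0.7, 0.2]
gripper_width: 0.43
grasp_force: 60.0
time: 8.85
tool_pos: [0.5209, 0.0093, 0.0992]
tool_rot: [0.0, 0.708, 0.707, -0.0]
contact_force: [-0.4, -0.5, 0.7]
gripper_width: 0.427
grasp_force: 60.0
```

```bash
python3 -m crank '[{"x":0.4,"y":0,"z":0,"turn":0},{"x":0,"y":0,"z":3,"turn":0},{"x":0,"y":0,"z":2,"turn":0},{"x":0,"y":0,"z":0,"turn":0},{"x":0,"y":0,"z":0,"turn":0}]'; python3 -m crank '[{"x":0,"y":0,"z":0,"turn":0},{"x":0,"y":0,"z":0,"turn":0}]'
```

```text
time: 9.35
tool_pos: [0.5207, 0.0141, 0.0493]
tool_rot: [-0.0, 0.707, 0.707, -0.0]
contact_force: [-0.1, 0.3, 0.4]
gripper_width: 0.427
grasp_force: 60.0
time: 9.55
tool_pos: [0.522, 0.0143, 0.0509]
tool_rot: [0.001, 0.707, 0.707, 0.001]
contact_force: [0.6, -0.1, -0.6]
gripper_width: 0.426
grasp_force: 60.0
```

Run:
```python
from h import *
p,d=grab('top');s,_=grab('scene')
u,v=proj('scene',[.521,.014,.04]).astype(int);a=s[v-45:v+45,u-60:u+60]
b=p[172:262,213:333]
cv2.imwrite('pics/c3.png',cv2.cvtColor(cv2.convertScaleAbs(np.hstack([cv2.resize(q,(400,300),interpolation=2) for q in(a,b)]),alpha=1.5),4))
```

```text
(no output)
```

View pics/c3.png

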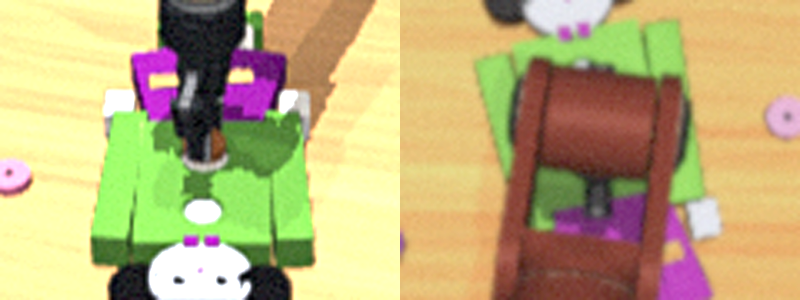

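The button is held right above the large pocket, at about (205,155) in the left half. I'll lower it in.

```bash
python3 -m crank '[{"x":0,"y":0,"z":0.4,"turn":0},{"x":0,"y":0,"z":0.3,"turn":0},{"x":0,"y":0,"z":0.2,"turn":0},{"x":0,"y":0,"z":0,"turn":0},{"x":0,"y":0,"z":0,"turn":0}]'; python3 -m crank '[{"x":0,"y":0,"z":0,"turn":0},{"x":0,"y":0,"z":0,"turn":0}]'
```

```text
time: 10.15
tool_pos: [0.5205, 0.0146, 0.0399]
tool_rot: [-0.0, 0.707, 0.707, -0.0]
contact_force: [0.2, -0.3, -0.4]
gripper_width: 0.424
grasp_force: 60.5
time: 10.35
tool_pos: [0.5208, 0.0145, 0.0404]
tool_rot: [0.0, 0.707, 0.707, 0.0]
contact_force: [-0.5, -0.2, 0.1]
gripper_width: 0.425
grasp_force: 60.5
```

```bash
python3 -m crank '[{"x":0,"y":0,"z":0,"turn":0},{"x":0,"y":0,"z":0,"turn":0},{"x":0,"y":0,"z":0,"turn":0},{"x":0,"y":0,"z":-2,"turn":0},{"x":0,"y":0,"z":-4,"turn":0}]' 60; python3 -m crank '[{"x":-3.5,"y":1,"z":0,"turn":0},{"x":-4.5,"y":1.3,"z":0,"turn":0},{"x":-4.5,"y":1.3,"z":0,"turn":0},{"x":-4.5,"y":1.3,"z":0,"turn":0},{"x":-4.5,"y":1.3,"z":0,"turn":0}]'; python3 -m crank '[{"x":-4.5,"y":1.3,"z":0,"turn":0},{"x":-4.5,"y":1.3,"z":0,"turn":0},{"x":-0.4,"y":0.1,"z":0,"turn":0},{"x":0,"y":0,"z":0,"turn":0},{"x":0,"y":0,"z":0,"turn":0}]'
python3 - <<'E'
from h import *
p,d=grab('top')
def P(u,v):
    o,r=ray('top',u,v);return
T=np.array(manip.camera_model('top')['world_to_cam'])
for n,(x,y) in {'L':(.521,.014),'S':(.591,.030)}.items():
    u,v=proj('top',[x,y,.045]).round().astype(int)
    print(n,u,v);h=np.zeros((11,11))
    for i in range(-5,6):
        for j in range(-5,6):
            o,r=ray('top',u+j,v+i);h[i+5,j+5]=(o+r*d[v+i,u+j])[2]*1000
    print(h.round(0).astype(int))
H,S,V=cv2.split(cv2.cvtColor(p,cv2.COLOR_RGB2HSV))
m=((H<18)&(S>110)).astype(np.uint8);m[:,:255]=0;m[:,290:]=0;m[:188]=0;m[230:]=0
n,l,st,c=cv2.connectedComponentsWithStats(m);print(st[1:],c[1:],[onz('top',*q,.045).round(4) for q in c[1:]])
E
```

```text
time: 10.85
tool_pos: [0.5176, 0.0148, 0.0972]
tool_rot: [-0.003, 0.707, 0.707, -0.003]
contact_force: [-0.3, -0.2, 0.4]
gripper_width: 0.602
grasp_force: 0.0
time: 11.35
tool_pos: [0.5831, -0.2023, 0.1005]
tool_rot: [0.0, 0.707, 0.707, 0.0]
contact_force: [0.7, -0.5, -0.7]
gripper_width: 0.599
grasp_force: 0.0
time: 11.85
tool_pos: [0.6094, -0.2935, 0.0998]
tool_rot: [-0.001, 0.707, 0.707, 0.0]
contact_force: [-0.7, 0.7, 0.8]
gripper_width: 0.602
grasp_force: 0.0
L 272 217
[[34 34 47 45 37 43 44 45 44 46 36]
 [37 47 43 40 42 47 44 46 47 44 47]
 [51 43 43 45 42 47 37 46 40 44 43]
 [48 48 46 46 46 45 47 50 42 41 44]
 [41 46 43 50 47 46 40 48 39 44 46]
 [41 47 42 49 47 39 46 43 41 40 44]
 [42 41 48 40 45 46 43 43 49 47 48]
 [44 42 50 43 49 45 45 43 45 46 43]
 [47 44 47 44 46 49 46 47 46 38 45]
 [34 45 50 45 48 44 47 43 45 44 52]
 [30 32 45 43 51 45 46 51 47 44 31]]
S 268 195
[[  39   35   38   32   30   35   29   40   41   36   38]
 [  38   38   34   40   36   35   33   29   35   38   41]
 [  36   37   33   35   40   35   33   32   34   32   39]
 [  34   34   34   40   41   37   28   35   33   35   42]
 [  29   35   30   34   36   29   28   36   36   34   35]
 [  33   29   25   37   35   26   32   37   30   32   31]
 [  30   30   33   32   31   31   27   28   33   28   37]
 [  37   29   32   33   32   34   31   30   34   37   45]
 [  37   35   33   33   34   31   35   34   32   40   38]
 [  38   37   29   29   32   31   35   34 1445   44   36]
 [  39   37   41   31   34   35   32   44   39   38   39]]
[[267 211  12  12 112]] [[272.42857143 216.66964286]] [array([0.523 , 0.0142, 0.045 ])]
```

The large button is seated: its top is at about 45 mm, level and centred. Now the small one.

```bash
python3 -m crank '[{"x":0,"y":0,"z":4,"turn":0},{"x":0,"y":0,"z":3,"turn":0},{"x":0,"y":0,"z":1.5,"turn":0},{"x":0,"y":0,"z":0.6,"turn":0},{"x":0,"y":0,"z":0,"turn":0}]'; python3 -m crank '[{"x":0,"y":0,"z":0,"turn":0},{"x":0,"y":0,"z":0,"turn":0}]' ; python3 -m crank '[{"x":0,"y":0,"z":0,"turn":0},{"x":0,"y":0,"z":0,"turn":0},{"x":0,"y":0,"z":0,"turn":0},{"x":0,"y":0,"z":0,"turn":0},{"x":0,"y":0,"z":0,"turn":0}]' 10
```

```text
time: 12.4
tool_pos: [0.6097, -0.2937, 0.0092]
tool_rot: [-0.0, 0.707, 0.707, -0.0]
contact_force: [-0.1, -0.3, 0.3]
gripper_width: 0.599
grasp_force: 0.0
time: 12.6
tool_pos: [0.6111, -0.2952, 0.0116]
tool_rot: [0.002, 0.707, 0.707, 0.0]
contact_force: [-0.8, -0.5, 0.2]
gripper_width: 0.601
grasp_force: 0.0
time: 13.1
tool_pos: [0.6106, -0.2951, 0.011]
tool_rot: [0.001, 0.707, 0.707, 0.0]
contact_force: [0.0, 0.6, 5.8]
gripper_width: 0.306
grasp_force: 58.7
```

```bash
python3 -m crank '[{"x":0,"y":0,"z":0,"turn":0},{"x":0,"y":0,"z":0,"turn":0},{"x":0,"y":0,"z":0,"turn":-0.14},{"x":0,"y":0,"z":0,"turn":-0.14},{"x":0,"y":0,"z":0,"turn":-0.14}]' 52 >/dev/null; python3 -m crank '[{"x":0,"y":0,"z":0,"turn":-0.14},{"x":0,"y":0,"z":0,"turn":-0.14},{"x":0,"y":0,"z":0,"turn":-0.14},{"x":0,"y":0,"z":0,"turn":-0.14},{"x":0,"y":0,"z":0,"turn":-0.14}]'; python3 -m crank '[{"x":0,"y":0,"z":0,"turn":-0.14},{"x":0,"y":0,"z":0,"turn":-0.14},{"x":0,"y":0,"z":0,"turn":-0.14},{"x":0,"y":0,"z":0,"turn":-0.031},{"x":0,"y":0,"z":0,"turn":0}]';  python3 -m crank '[{"x":0,"y":0,"z":0,"turn":0},{"x":0,"y":0,"z":0,"turn":0},{"x":0,"y":0,"z":0,"turn":0},{"x":0,"y":0,"z":0,"turn":0},{"x":0,"y":0,"z":0,"turn":0}]' 10
```

```text
time: 14.1
tool_pos: [0.6093, -0.2943, 0.0086]
tool_rot: [-0.0, 0.221, 0.975, 0.0]
contact_force: [0.0, 0.0, 0.4]
gripper_width: 0.519
grasp_force: 0.0
time: 14.6
tool_pos: [0.6093, -0.2943, 0.0086]
tool_rot: [-0.0, 0.0, 1.0, 0.0]
contact_force: [-0.8, -0.4, 0.5]
gripper_width: 0.52
grasp_force: 0.0
time: 15.1
tool_pos: [0.6098, -0.2946, 0.0093]
tool_rot: [0.0, -0.0, 1.0, -0.0]
contact_force: [-0.4, -0.4, 0.5]
gripper_width: 0.31
grasp_force: 59.1
```

```bash
python3 -m crank '[{"x":0,"y":0,"z":-2,"turn":0},{"x":0,"y":0,"z":-4,"turn":0},{"x":0.2,"y":2,"z":-3,"turn":0},{"x":0.2,"y":4,"z":0,"turn":0},{"x":0.2,"y":4,"z":0,"turn":0}]'>/dev/null; python3 -m crank '[{"x":0.2,"y":4,"z":0,"turn":0},{"x":0.2,"y":4,"z":0,"turn":0},{"x":0.2,"y":4,"z":0,"turn":0},{"x":0.2,"y":4,"z":0,"turn":0},{"x":0.2,"y":4,"z":0,"turn":0}]';python3 -m crank '[{"x":0.2,"y":2.5,"z":0,"turn":0},{"x":0,"y":0,"z":0,"turn":0},{"x":0,"y":0,"z":3,"turn":0},{"x":0,"y":0,"z":2,"turn":0},{"x":0,"y":0,"z":0,"turn":0}]';python3 -m crank '[{"x":0,"y":0,"z":0,"turn":0},{"x":0,"y":0,"z":0,"turn":0},{"x":0,"y":0,"z":0,"turn":0}]'
```

```text
time: 16.1
tool_pos: [0.5932, 0.0071, 0.0992]
tool_rot: [-0.0, 0.0, 1.0, 0.0]
contact_force: [0.7, 0.4, 0.0]
gripper_width: 0.306
grasp_force: 59.1
time: 16.6
tool_pos: [0.5889, 0.0299, 0.0457]
tool_rot: [-0.003, 0.0, 1.0, 0.0]
contact_force: [-0.1, -0.1, -1.0]
gripper_width: 0.312
grasp_force: 59.2
time: 16.9
tool_pos: [0.5929, 0.0301, 0.051]
tool_rot: [0.001, 0.0, 1.0, -0.0]
contact_force: [-0.4, 0.9, 0.5]
gripper_width: 0.313
grasp_force: 59.2
```

```bash
python3 -m crank '[{"x":0,"y":0,"z":0.4,"turn":0},{"x":0,"y":0,"z":0.3,"turn":0},{"x":0,"y":0,"z":0.2,"turn":0},{"x":0,"y":0,"z":0,"turn":0},{"x":0,"y":0,"z":0,"turn":0}]'; python3 -m crank '[{"x":0,"y":0,"z":0,"turn":0},{"x":0,"y":0,"z":0,"turn":0}]'
```

```text
time: 17.4
tool_pos: [0.5926, 0.0304, 0.0442]
tool_rot: [0.0, -0.0, 1.0, -0.0]
contact_force: [-10.6, -0.1, 19.8]
gripper_width: 0.312
grasp_force: 61.1
time: 17.6
tool_pos: [0.5926, 0.0304, 0.0442]
tool_rot: [0.0, -0.0, 1.0, -0.0]
contact_force: [-9.6, -0.2, 18.9]
gripper_width: 0.309
grasp_force: 61.1
```

The button is touching the chamfer on its +x side. I'll lift slightly, shift towards -x and retry.

```bash
python3 -m crank '[{"x":0,"y":0,"z":-0.5,"turn":0},{"x":0.2,"y":0,"z":0,"turn":0},{"x":0,"y":0,"z":0,"turn":0},{"x":0,"y":0,"z":0.3,"turn":0},{"x":0,"y":0,"z":0.2,"turn":0}]'; python3 -m crank '[{"x":0,"y":0,"z":0,"turn":0},{"x":0,"y":0,"z":0,"turn":0}]'
```

```text
time: 18.1
tool_pos: [0.5892, 0.0305, 0.04]
tool_rot: [-0.001, -0.0, 1.0, 0.0]
contact_force: [-5.2, 0.1, 13.7]
gripper_width: 0.308
grasp_force: 66.2
time: 18.3
tool_pos: [0.5894, 0.0305, 0.04]
tool_rot: [-0.001, -0.0, 1.0, 0.0]
contact_force: [-1.8, 0.6, 2.6]
gripper_width: 0.313
grasp_force: 60.7
```

```bash
python3 -m crank '[{"x":0,"y":0,"z":0,"turn":0},{"x":0,"y":0,"z":0,"turn":0},{"x":0,"y":0,"z":0,"turn":0},{"x":0,"y":0,"z":-3,"turn":0},{"x":0,"y":-3,"z":-4,"turn":0}]' 55; python3 -m crank '[{"x":0,"y":-4.5,"z":-3,"turn":0},{"x":0,"y":-4.5,"z":-4,"turn":0},{"x":0,"y":-4.5,"z":-3,"turn":0},{"x":0,"y":-4,"z":-4,"turn":0},{"x":0,"y":0,"z":0,"turn":0}]'
python3 - <<'E'
from h import *
p,d=grab('top','top2.png');s,ds=grab('scene','scene2.png')
def zs(x,y,r):
    u,v=proj('top',[x,y,.045]).round().astype(int);o=[]
    for i in range(-r,r+1):
        for j in range(-r,r+1):
            a,q=ray('top',u+j,v+i);o.append((a+q*d[v+i,u+j]-0))
    o=np.array(o);A=np.c_[o[:,0]-x,o[:,1]-y,np.ones(len(o))]
    k=np.abs(o[:,2]-np.median(o[:,2]))<.015
    return np.median(o[:,2]),np.linalg.lstsq(A[k],o[k,2],rcond=None)[0]
print(zs(.522,.014,4),zs(.592,.030,3))
H,S,V=cv2.split(cv2.cvtColor(p,cv2.COLOR_RGB2HSV))
m=((H<18)&(S>110)).astype(np.uint8);m[:,:255]=0;m[:,290:]=0;m[:188]=0;m[230:]=0
n,l,st,c=cv2.connectedComponentsWithStats(m);print(st[1:],c[1:],[onz('top',*q,.045).round(4) for q in c[1:]])
a=cv2.resize(p[175:235,235:315],(400,300),interpolation=2);b=cv2.resize(p[200:260,140:220],(400,300),interpolation=2)
c1=cv2.resize(s[175:235,255:335],(400,300),interpolation=2);c2=cv2.resize(s[180:240,355:435],(400,300),interpolation=2)
cv2.imwrite('pics/c4.png',cv2.cvtColor(cv2.convertScaleAbs(np.vstack([np.hstack([a,b]),np.hstack([c1,c2])]),alpha=1.5),4))
E
```

```text
time: 18.8
tool_pos: [0.5873, 0.0027, 0.1078]
tool_rot: [-0.003, -0.002, 1.0, 0.001]
contact_force: [0.7, -0.2, 0.3]
gripper_width: 0.549
grasp_force: 0.0
time: 19.3
tool_pos: [0.5922, -0.1604, 0.2413]
tool_rot: [0.005, 0.002, 1.0, -0.003]
contact_force: [1.0, 0.2, 0.2]
gripper_width: 0.552
grasp_force: 0.0
(np.float64(0.04503322315764202), array([-0.03940787, -0.02098257,  0.04497423])) (np.float64(0.04384210961218926), array([-0.02870615,  0.03236447,  0.04400366]))
[[264 190   8   9  57]
 [267 211  12  12 111]] [[267.47368421 194.07017544]
 [272.38738739 216.7027027 ]] [array([0.5925, 0.0309, 0.045 ]), array([0.5229, 0.0144, 0.045 ])]
```

View pics/c4.png

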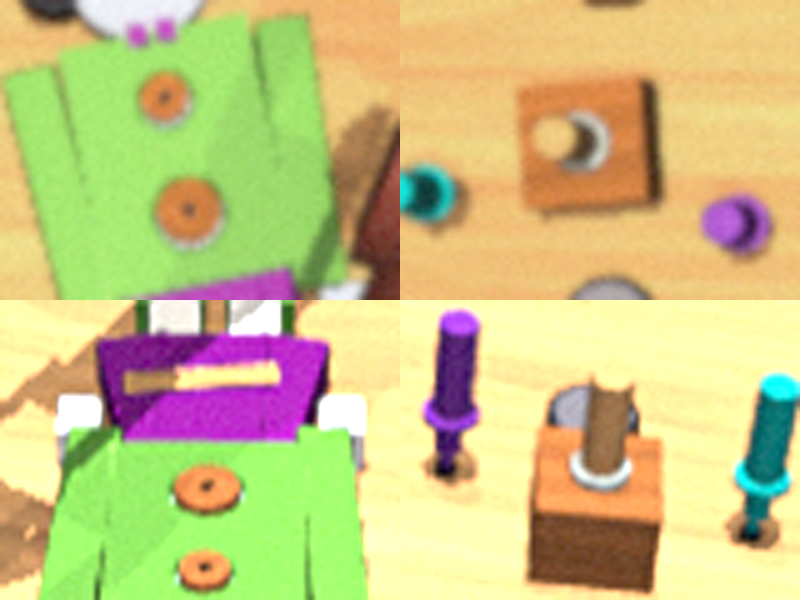

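Both buttons lie flat in their pockets (tops at 44–45 mm). In the top-right crop the presser's handle top is at (553,138) and its collar centre at (578,140). I'll turn these into positions.

Run:
```python
from h import *
p=np.load('/tmp/top.npz')['p'];s=np.load('/tmp/scene.npz')['p']
f=lambda x,y:(140+(x-400+.5)/5-.5,200+(y+.5)/5-.5)
g=lambda x,y:(355+(x-400+.5)/5-.5,180+(y-300+.5)/5-.5)
print('handle top',onz('top',*f(553,138),.136));print('collar',onz('top',*f(578,140),.066));print('block',onz('top',*f(583,145),.06))
print('scene collar',onz('scene',*g(600,467),.066));print('scene handle top',onz('scene',*g(610,384),.136))
print('block corners',[onz('top',*f(*q),.06).round(3).tolist() for q in((518,88),(640,80),(648,203),(525,210))])
print(manip.state()['tool_pos'],manip.state()['joint_pos'])
print('dots',[onz('top',235+(x+.5)/5-.5,175+(y+.5)/5-.5,.045).round(4) for x,y in((188,210),(165,98))])
```

```text
handle top [0.48081933 0.3054161  0.136     ]
collar [0.4829023  0.30598921 0.066     ]
block [0.48019232 0.30413879 0.06      ]
scene collar [0.48332483 0.30499002 0.066     ]
scene handle top [0.49108599 0.30388146 0.136     ]
block corners [[0.514, 0.345, 0.06], [0.52, 0.271, 0.06], [0.446, 0.264, 0.06], [0.44, 0.338, 0.06]]
[ 0.59012491 -0.15628018  0.23537961] [-3.80912709e-01  1.48934638e-02  1.64480775e+00  3.97349829e-04
  1.47980380e+00 -1.95024212e+00]
dots [array([0.5232, 0.0149, 0.045 ]), array([0.5921, 0.0305, 0.045 ])]
```

```bash
python3 -m crank '[{"x":0,"y":0,"z":0,"turn":0.14},{"x":0,"y":0,"z":0,"turn":0.14},{"x":0,"y":0,"z":0,"turn":0.14},{"x":0,"y":0,"z":0,"turn":0.14},{"x":0,"y":0,"z":0,"turn":0.14}]' 80 >/dev/null; python3 -m crank '[{"x":0,"y":0,"z":0,"turn":0.14},{"x":0,"y":0,"z":0,"turn":0.14},{"x":0,"y":0,"z":0,"turn":0.14},{"x":0,"y":0,"z":0,"turn":0.14},{"x":0,"y":0,"z":0,"turn":0.14}]' >/dev/null; python3 -m crank '[{"x":0,"y":0,"z":0,"turn":0.14},{"x":0,"y":0,"z":0,"turn":0.031},{"x":4.5,"y":-1,"z":0,"turn":0},{"x":4.5,"y":-1,"z":0,"turn":0},{"x":4.5,"y":-1,"z":0,"turn":0}]'; python3 -m crank '[{"x":4.5,"y":-1,"z":0,"turn":0},{"x":4.5,"y":-1,"z":0,"turn":0},{"x":4.5,"y":-1,"z":0,"turn":0},{"x":4.5,"y":-1,"z":0,"turn":0},{"x":4.5,"y":-1,"z":0,"turn":0}]'; python3 -m crank '[{"x":4.5,"y":-1,"z":0,"turn":0},{"x":4.5,"y":-1,"z":0,"turn":0},{"x":0,"y":0,"z":0,"turn":0},{"x":0,"y":0,"z":0,"turn":0},{"x":0,"y":0,"z":0,"turn":0}]'
```

```text
time: 20.9
tool_pos: [0.558, -0.0177, 0.2317]
tool_rot: [-0.002, 0.707, 0.707, -0.001]
contact_force: [0.7, 0.1, -0.5]
gripper_width: 0.798
grasp_force: 0.0
time: 21.4
tool_pos: [0.5072, 0.2073, 0.2319]
tool_rot: [-0.001, 0.706, 0.708, -0.001]
contact_force: [0.5, 0.1, -0.0]
gripper_width: 0.8
grasp_force: 0.0
time: 21.9
tool_pos: [0.4889, 0.2943, 0.2329]
tool_rot: [-0.0, 0.707, 0.707, -0.001]
contact_force: [0.6, 0.0, -0.5]
gripper_width: 0.801
grasp_force: 0.0
```

```bash
python3 -m crank '[{"x":1.05,"y":-0.7,"z":0,"turn":0},{"x":0,"y":0,"z":4,"turn":0},{"x":0,"y":0,"z":4,"turn":0},{"x":0,"y":0,"z":4,"turn":0},{"x":0,"y":0,"z":3,"turn":0}]'; python3 -m crank '[{"x":0,"y":0,"z":0,"turn":0},{"x":0,"y":0,"z":0,"turn":0},{"x":0,"y":0,"z":0,"turn":0}]'
```

```text
time: 22.4
tool_pos: [0.4814, 0.3041, 0.0815]
tool_rot: [-0.001, 0.708, 0.706, -0.001]
contact_force: [0.4, -0.3, 0.1]
gripper_width: 0.795
grasp_force: 0.0
time: 22.7
tool_pos: [0.4844, 0.3057, 0.0871]
tool_rot: [0.001, 0.707, 0.707, 0.002]
contact_force: [-0.6, 0.5, 0.2]
gripper_width: 0.801
grasp_force: 0.0
```

```bash
python3 -m crank '[{"x":0,"y":0,"z":0,"turn":0},{"x":0,"y":0,"z":0,"turn":0},{"x":0,"y":0,"z":0,"turn":0},{"x":0,"y":0,"z":0,"turn":0},{"x":0,"y":0,"z":0,"turn":0}]' 8;python3 -m crank '[{"x":0,"y":0,"z":0,"turn":0},{"x":0,"y":0,"z":0,"turn":0},{"x":0,"y":0,"z":0,"turn":0}]'
```

```text
time: 23.2
tool_pos: [0.4827, 0.3055, 0.0856]
tool_rot: [-0.0, 0.707, 0.707, 0.0]
contact_force: [-3.2, -1.1, 6.4]
gripper_width: 0.287
grasp_force: 57.9
time: 23.5
tool_pos: [0.4827, 0.3054, 0.0856]
tool_rot: [-0.0, 0.707, 0.707, 0.0]
contact_force: [-3.8, -0.3, 6.8]
gripper_width: 0.291
grasp_force: 57.9
```

The presser is gripped with the TCP at 0.0856, so its tip is 0.0706 below the TCP. I'll lift it out and move over the large button.

```bash
python3 -m crank '[{"x":0,"y":0,"z":-1,"turn":0},{"x":0,"y":0,"z":-2.5,"turn":0},{"x":0,"y":0,"z":-3,"turn":0},{"x":0,"y":0,"z":-2,"turn":0},{"x":0,"y":0,"z":0,"turn":0}]'; python3 -m crank '[{"x":-1.5,"y":0.3,"z":0,"turn":0},{"x":-3,"y":0.4,"z":0,"turn":0},{"x":-3.5,"y":0.5,"z":0,"turn":0},{"x":-3.5,"y":0.5,"z":0,"turn":0},{"x":-3.5,"y":0.5,"z":0,"turn":0}]'; python3 -m crank '[{"x":-3.5,"y":0.5,"z":0,"turn":0},{"x":-3.5,"y":0.5,"z":0,"turn":0},{"x":-3.5,"y":0.4,"z":0,"turn":0},{"x":-2.5,"y":0.3,"z":0,"turn":0},{"x":-1.1,"y":0,"z":0,"turn":0}]';  python3 -m crank '[{"x":0,"y":0,"z":0,"turn":0},{"x":0,"y":0,"z":0,"turn":0},{"x":0,"y":0,"z":0,"turn":0},{"x":0,"y":0,"z":0,"turn":0},{"x":0,"y":0,"z":0,"turn":0}]'
```

```text
time: 24.0
tool_pos: [0.4851, 0.3061, 0.1738]
tool_rot: [0.002, 0.707, 0.707, 0.004]
contact_force: [0.7, 0.9, -0.1]
gripper_width: 0.291
grasp_force: 58.3
time: 24.5
tool_pos: [0.5035, 0.1527, 0.1669]
tool_rot: [-0.001, 0.707, 0.707, -0.002]
contact_force: [0.2, -0.5, -0.9]
gripper_width: 0.292
grasp_force: 58.3
time: 25.0
tool_pos: [0.5205, 0.0115, 0.1672]
tool_rot: [-0.001, 0.708, 0.706, -0.001]
contact_force: [-0.4, 0.5, -0.7]
gripper_width: 0.288
grasp_force: 58.3
time: 25.5
tool_pos: [0.5217, 0.0148, 0.1694]
tool_rot: [0.0, 0.707, 0.708, 0.0]
contact_force: [-0.5, 0.4, -1.1]
gripper_width: 0.29
grasp_force: 58.3
```

```bash
python3 -m crank '[{"x":0,"y":0,"z":1.5,"turn":0},{"x":0,"y":0,"z":1.5,"turn":0},{"x":0,"y":0,"z":1,"turn":0},{"x":0,"y":0,"z":0.3,"turn":0},{"x":0,"y":0,"z":0,"turn":0}]'; python3 -m crank '[{"x":0,"y":0,"z":0,"turn":0},{"x":0,"y":0,"z":0,"turn":0},{"x":0,"y":0,"z":0,"turn":0},{"x":0,"y":0,"z":0,"turn":0},{"x":0,"y":0,"z":0,"turn":0}]'
python3 - <<'E'
from h import *
s,_=grab('scene')
u,v=proj('scene',[.522,.0145,.06]).astype(int);print(u,v)
x0,y0=u-40,v-35
im=cv2.convertScaleAbs(cv2.resize(s[y0:y0+60,x0:x0+80],(800,600),interpolation=2),alpha=1.5)
cv2.imwrite('pics/c5.png',cv2.cvtColor(im,4))
t=lambda q:((np.array(proj('scene',q))-[x0,y0]+.5)*10-.5).round(0)
z=manip.state()['tool_pos'];print(z)
print('exp tip',t([z[0],z[1],z[2]-.0706]),'collar',t([z[0],z[1],z[2]+.0154-.035]),'button top ctr',t([.5215,.0145,.045]),t([.523,.0147,.045]))
E
```

```text
time: 26.0
tool_pos: [0.521, 0.0141, 0.125]
tool_rot: [-0.001, 0.707, 0.707, -0.001]
contact_force: [-0.5, 0.1, -1.0]
gripper_width: 0.289
grasp_force: 58.3
time: 26.5
tool_pos: [0.5219, 0.0141, 0.1266]
tool_rot: [0.0, 0.707, 0.707, 0.0]
contact_force: [0.5, -0.5, -0.9]
gripper_width: 0.286
grasp_force: 58.3
295 207
[0.52182902 0.01404588 0.12654552]
exp tip [413. 372.] collar [411. 241.] button top ctr [415. 398.] [415. 402.]
```

View pics/c5.png

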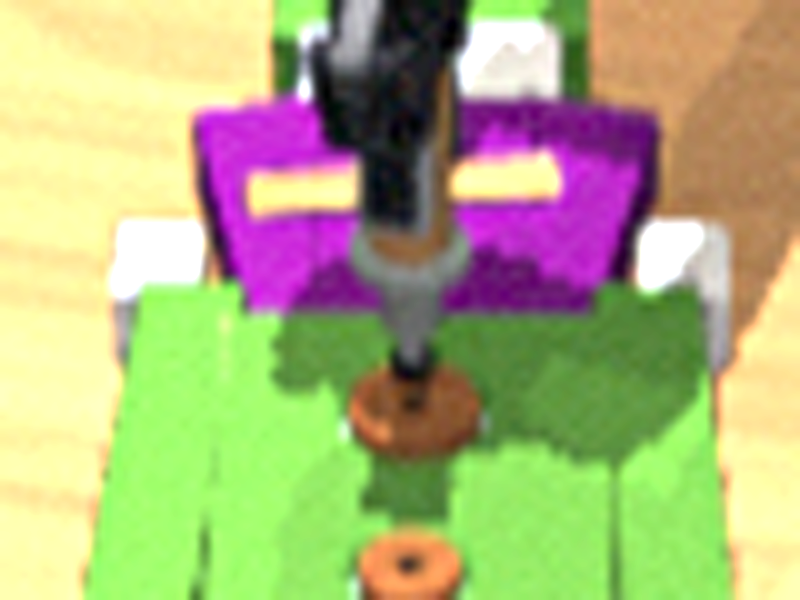

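The presser is upright, with its tip at (411,372) just above the dot at (412,402). I'll shift 1 mm towards +x and lower gently.

```bash
python3 -m crank '[{"x":0,"y":0.1,"z":0.4,"turn":0},{"x":0,"y":0,"z":0.4,"turn":0},{"x":0,"y":0,"z":0.3,"turn":0},{"x":0,"y":0,"z":0.2,"turn":0},{"x":0,"y":0,"z":0,"turn":0}]'; python3 -m crank '[{"x":0,"y":0,"z":0,"turn":0},{"x":0,"y":0,"z":0,"turn":0},{"x":0,"y":0,"z":0,"turn":0}]'
```

```text
time: 27.05
tool_pos: [0.5225, 0.0141, 0.1131]
tool_rot: [-0.0, 0.707, 0.707, -0.0]
contact_force: [-1.3, -0.2, 1.1]
gripper_width: 0.29
grasp_force: 58.3
time: 27.35
tool_pos: [0.5227, 0.0141, 0.1135]
tool_rot: [-0.0, 0.707, 0.707, -0.0]
contact_force: [-0.4, -0.5, 0.9]
gripper_width: 0.283
grasp_force: 58.2
```

```bash
python3 -m crank '[{"x":0,"y":0,"z":0.2,"turn":0},{"x":0,"y":0,"z":0.2,"turn":0},{"x":0,"y":0,"z":0.1,"turn":0},{"x":0,"y":0,"z":0,"turn":0},{"x":0,"y":0,"z":0,"turn":0}]'; python3 -m crank '[{"x":0,"y":0,"z":0,"turn":0},{"x":0,"y":0,"z":0,"turn":0},{"x":0,"y":0,"z":0,"turn":0},{"x":0,"y":0,"z":0,"turn":0},{"x":0,"y":0,"z":0,"turn":0}]'
python3 - <<'E'
from h import *
s,_=grab('scene');p,_=grab('top')
u,v=295,207;x0,y0=u-40,v-35
im=cv2.convertScaleAbs(cv2.resize(s[y0:y0+60,x0:x0+80],(800,600),interpolation=2),alpha=1.5)
cv2.imwrite('pics/c6.png',cv2.cvtColor(im,4))
E
```

```text
time: 27.85
tool_pos: [0.5229, 0.0141, 0.1086]
tool_rot: [0.0, 0.707, 0.707, 0.0]
contact_force: [-1.2, 0.7, 2.3]
gripper_width: 0.292
grasp_force: 58.3
time: 28.35
tool_pos: [0.5229, 0.0141, 0.1084]
tool_rot: [0.0, 0.707, 0.707, 0.0]
contact_force: [-0.3, -0.1, 3.3]
gripper_width: 0.29
grasp_force: 58.2
```

View pics/c6.png

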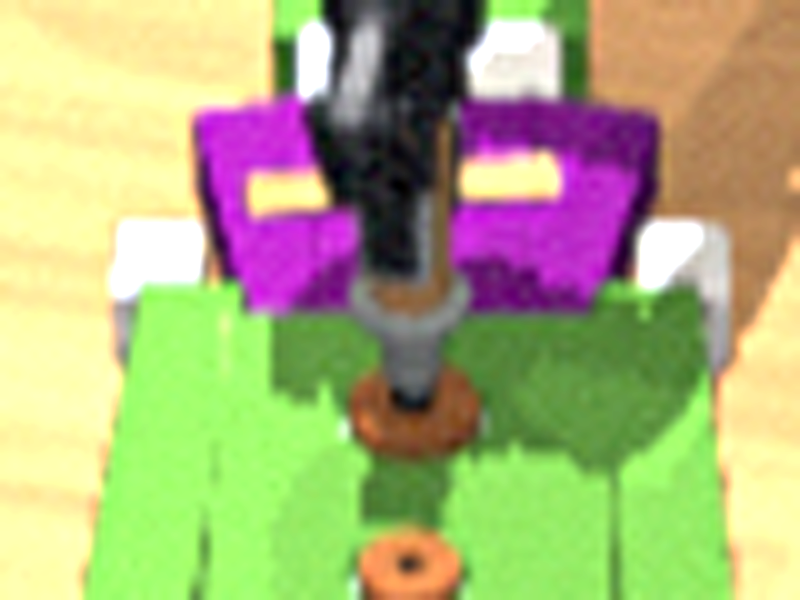

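The foot sits on the dot at (410,398), about half pushed in, and the tool is upright. I'll hold for over 3 s and then hand in.

```bash
for i in 1 2 3 4 5 6 7 8; do python3 -m crank '[{"x":0,"y":0,"z":0,"turn":0},{"x":0,"y":0,"z":0,"turn":0},{"x":0,"y":0,"z":0,"turn":0},{"x":0,"y":0,"z":0,"turn":0},{"x":0,"y":0,"z":0,"turn":0}]' | grep -E 'time|pos|contact'; done; python3 -c "
from plant import manip
print(manip.job_done())"
```

```text
time: 28.95
tool_pos: [0.5228, 0.0141, 0.1084]
contact_force: [-0.0, -0.2, 2.9]
time: 29.45
tool_pos: [0.5228, 0.0141, 0.1084]
contact_force: [-0.2, 0.0, 2.8]
time: 29.95
tool_pos: [0.5228, 0.0141, 0.1084]
contact_force: [1.1, -1.1, 3.3]
time: 30.45
tool_pos: [0.5228, 0.0141, 0.1084]
contact_force: [0.3, 0.3, 3.4]
time: 30.95
tool_pos: [0.5228, 0.0141, 0.1084]
contact_force: [1.7, -0.8, 2.5]
time: 31.45
tool_pos: [0.5228, 0.0141, 0.1084]
contact_force: [2.0, -0.3, 2.8]
time: 31.95
tool_pos: [0.5228, 0.0141, 0.1084]
contact_force: [2.4, -0.1, 2.5]
time: 32.45
tool_pos: [0.5228, 0.0141, 0.1084]
contact_force: [1.4, -0.5, 2.7]
the job is handed in; nothing more can be done
None
```

Both buttons lie flat in their pockets, and the presser stands upright on the larger button's dot, its foot about half-way in, held about 4 s and still pressed when I handed the job in at about 32 s; no verdict was returned.

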